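# Release and slide off the terminal box cover

### The job

Open the grey terminal box: with a fingertip press the orange snap tab fully in, then gently push the released blue cover off its seat, over the tab, until the whole cover has dropped onto the ledge and lies flat there. Only touch: do not grip or lift the cover or tip it up, and leave the pliers and the tapes beside the box where they are.

Things in the scene. Friction and masses are not known exactly. Their poses are not given: they have to be found in the camera images.
- terminal_box: Grey terminal box fixed to the bench, 232 mm long (its x), 108 mm wide (y; small feet to 132 mm). Origin on the bench under the line where seat and ledge meet; x points the way the cover slides off, z up. Seat: 45 mm high, x = -102 to 0 mm, round an open terminal compartment. Ledge: 42 mm high, x = 0 to 124 mm, then an end stop. Guide walls along both sides, 95 mm apart inside, 53 mm high.
- box_rear (a point): Middle of the box's rear end at seat height: x = -102 mm, z = 45 mm of the box. The rear is open here for a fingertip; two corner stops, 53 mm high, stand 32 to 48 mm either side of the middle at x = -102 to -96 mm. Behind this point two cable glands reach 22 mm out, all below z = 33 mm.
- snap_tab (a joint): How far the orange snap tab is pressed in, m: 0 to 0.0015 at the start, 0.011 fully in, its top then flush with the ledge. It moves straight down, takes about 4 to 6 N all the way, and stays where it is left. The cover can pass when it is at least 0.0095 in; otherwise the tab blocks it.
- tab_top (a point): Centre of the orange tab's top face, 36 mm (along the box's x) by 34 mm, at x = 20 mm, y = 0 of the box; z = 53 mm when out, 42 mm when fully in. The tab begins 2 mm past the seat's edge. The shut cover's front edge is 2 to 5 mm short of the seat's edge and its top 1 mm higher than the tab.
- cover: Loose blue cover, plate 90 x 90 x 9 mm, 0.1 to 0.2 kg, axes as the box's, origin at the centre of its underside. Starts on the seat at about x = -49, z = 45 mm of the box. Wholly off the seat its origin is past x = 45 mm and has dropped to z = 42 mm; it meets the end stop at x = 79 mm. An upright rib, 60 mm wide (y), 12 mm thick, stands along its rear edge to 29 mm above its underside.
- push_face (a point): The point to push: on the rear face of the rib (which is level with the cover's rear edge), in the middle, 17 mm above the cover's underside. Push along the box's +x. At the start it is at about x = -94 mm of the box.
- pliers: Loose pliers with red handles, 188 mm long, 60 mm wide, 14 mm high, lying beside the box on the side of its +y. Bystander.
- tape_measure: Loose yellow tape measure, 64 x 83 x 32 mm, beside the box on the side of its -y. Bystander.
- tape_black: Loose roll of black tape, 64 mm across, 19 mm high, lying flat beside the box on the side of its -y. Bystander.
Mind the look-alikes: they are no part of the job. Of the things that look like the cover, the middle-sized one is meant.

How it is judged:
On the way, in this order (a step that is already met when the one before it is completed fails the run):
1. the tab is pressed fully in while the cover is still on its seat (value of joint snap_tab above 0.0095 m and x of cover in the frame of terminal_box below -0.03 m), for 0.1 s.
2. the cover has been pushed off its seat and has dropped onto the ledge (x of cover in the frame of terminal_box above 0.044 m and z of cover in the frame of terminal_box between 0.038 and 0.0436 m and angle between cover's own z axis and vertical below 0.04 rad), for 0.2 s.
At the end, for the whole second after the job is handed in: The tab is in (at least 9.5 of its 11 mm); the cover lies at rest on the ledge, its origin at least 44 mm past the seat's edge, no more than 43.6 mm above the box's underside and within 0.04 rad of level; pliers and tapes are within 20 mm of where they stood (all of step 2 and value of joint snap_tab above 0.0095 m and linear speed of cover below 0.01 m/s and distance of each of pliers, tape_measure, tape_black from where it was at the start of the episode below 0.02 m); the robot touches nothing.
It fails at once if the cover is lifted more than 8 mm above its seat or tipped up more than 0.2 rad (z of cover in the frame of terminal_box above 0.053 m or angle between cover's own z axis and vertical above 0.2 rad).
It fails at once if the cover is gripped, or pushed with over 25 N (contact force between the fingers and cover above 25 N).
It fails at once if the pliers, tape measure or black tape is moved by more than 20 mm (distance of any of pliers, tape_measure, tape_black from where it was at the start of the episode above 0.02 m).
It also fails if it takes over 38 s, if anything falls off the work surface, if the arm or the gripper's body presses on something with over 40 N, if the wrist force passes 120 N, or if a joint passes its speed limit or range.

### The arm

A 6-joint arm with a two-finger parallel gripper is mounted at the origin on a cart in front of the work surface, level with it; the furniture and walls round the work are solid. World frame = base frame: x ahead of the robot, y to its left, z up, the work surface at z = 0. Lengths are in m, angles in rad, forces in N, time in s.
With the tool pointing down it reaches from about 0.3 to 0.775 m from the base axis. Payload 14.6 kg.
Tool frame: the origin (TCP) lies at the very end of the fingers, on their centre line; the grasp point (between the pads) lies 19 mm behind it; z points along the fingers, y is the line along which they close (so a half turn about z gives the same grasp; the last joint's range is limited). The gripper opens to 85 mm and grips with 20 to 120 N. Pads are 22 mm wide; open, the fingers measure 114 mm over their backs; the gripper's body (76 mm by 85 mm) begins 54 mm behind the grasp point. The pads swing forward as they close: fully open they stand 13 mm farther back than shut.
Start: joints at [1.087, 0.3, 1.521, -0, 1.321, -0.067], TCP at [0.223, 0.503, 0.231] pointing down, gripper open.
Joint ranges: [-3.03, 3.03], [-0.79, 2.21], [0.23, 2.52], [-1.04, 4.18], [0, 3.07], [-2.55, 2.55]. Speed limits (rad/s): [2.22, 2.22, 2.57, 3.14, 3.14, 3.14].

### API

Orientations are given as a unit quaternion [w, x, y, z].
In Python, from rig import arm, optics, job gives the robot as it stands. The module is installed in compiled form; this text tells all that it offers.
- The arm moves only by the shell command python3 -m creep 'ROWS'. ROWS is JSON, a list of rows, each an object with "grip": the closure in counts, from 0 (fully open) to 255 (shut); "travel": the shift along the world's x, y, z scaled (see below), a list of three; "rotation": the turn, a rotation vector about the world's x, y, z scaled (see below), a list of three. In form: [{"grip": grip, "travel": [dx, dy, dz], "rotation": [wx, wy, wz]}, ...]. A call has 1 to 12 rows; each row shifts and turns the commanded pose from where the row before left it; what a row does not reach is not made up. The controller multiplies each number of a shift by 2.5 cm and each number of a turn by 0.1 rad. A row lasts 1/10 s, in which the tool goes at most 50 mm and 8.59 degrees, less where a joint would pass 70% of its speed; a pose out of reach is approached as far as the arm can. A call with a number of a shift or a turn outside -1 to 1 is refused whole. A call with a gripper value outside its range is refused whole. The fingers move at their own pace and stop on an object; the grip force is fixed at half the most. Time passes only in rows, so rows that do not move let the fingers close. It gives the time, the measured TCP pose, the force, the opening and the grip force at its end, in the units of the state.
- arm.sense(): the state, without advancing time (a new reading comes with each control period).
- optics.get_image(name): name is "scene" or "top"; returns the picture (384x512x3 uint8, blue, green, red); there is no depth.
- optics.get_calibration(name): a dict with "camera_matrix" (3x3 intrinsics, pixels), "eye" and "rotation" of the camera in the world. Camera axes: x right, y up, looking along -z (the intrinsics and any distortion apply to the point x, -y, -z); pixel columns grow to the right and rows downward; lengths in m; the calibration is good to about 2 mm. A picture is of the moment at which its call begins. get_calibration takes no time and is no camera call.
- job.close_job(): hands the job in; it is judged then, once.
The state is a dict: "time_s": time; "joint_pos": joint angles; "joint_velocities": joint speeds; "tau": joint torques, N m; "ee_pos": TCP position; "tcp_rot": TCP orientation; "wrist_force": force on the tool from outside, world axes, zero at the start; "ft_torque": the same for the moment, N m; "opening": finger opening in m; "gripper_force": force on a finger pad.
Only numpy, scipy, OpenCV 4.12 (cv2) and the standard library are available. Lean on these libraries where they do the work, as an engineer would, in place of code of your own. Each camera call takes 0.05 s, during which the arm holds its last target. There are 200 camera calls.

## Working session

There is one attempt and no reset: what is moved stays moved. The work goes in short steps, Python scripts to look and compute and a shell command to move; the robot and the scene stay as the last step left them, time stands still between calls to the robot, and variables do not carry over. Pictures are saved under pics/ and viewed, at most 10 in all, crops included, and the job is handed in when it is done.

```bash
mkdir -p pics
python3 - <<'E'
from rig import arm, optics
import cv2,numpy as np
for n in("scene","top"):
    im=optics.get_image(n); cv2.imwrite(f"pics/{n}0.png",im); c=optics.get_calibration(n); print(n,c)
print(arm.sense())
E
```

```text
scene {'camera_matrix': array([[495.89579376,   0.        , 253.14984845],
       [  0.        , 495.89579376, 190.99915822],
       [  0.        ,   0.        ,   1.        ]]), 'eye': array([ 0.00767453, -0.75790629,  0.73715395]), 'rotation': array([ 0.84530944,  0.44178575, -0.13192048, -0.26995239])}
top {'camera_matrix': array([[369.40831431,   0.        , 256.39466453],
       [  0.        , 369.40831431, 190.62068598],
       [  0.        ,   0.        ,   1.        ]]), 'eye': array([0.44955098, 0.03191604, 0.9262211 ]), 'rotation': array([ 0.71305989,  0.04293024, -0.02243679, -0.69942775])}
{'time_s': 0.1, 'joint_pos': array([ 1.08743274e+00,  3.00419754e-01,  1.52154130e+00, -1.20959917e-05,
        1.32069886e+00, -6.65599316e-02]), 'joint_velocities': array([-0.00201779, -0.00154727, -0.00152186, -0.0001531 ,  0.00017563,
       -0.00024081]), 'tau': array([ 6.72142523e-04, -5.44387293e+01, -3.62368441e+01, -7.23088056e-05,
        3.13163837e-03,  5.01825559e-05]), 'ee_pos': array([0.22254553, 0.50272632, 0.23076631]), 'tcp_rot': array([-1.39247260e-04,  2.06895076e-01,  9.78362991e-01, -5.15176167e-04]), 'wrist_force': array([ 0.81200149, -0.24569516,  0.09662895]), 'ft_torque': array([ 0.00709115, -0.05571157,  0.00323662]), 'gripper_force': 0.0, 'opening': 0.08532387736545456}
```

View pics/top0.png

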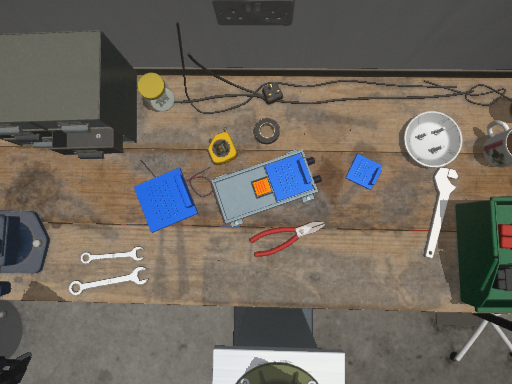

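View pics/scene0.png

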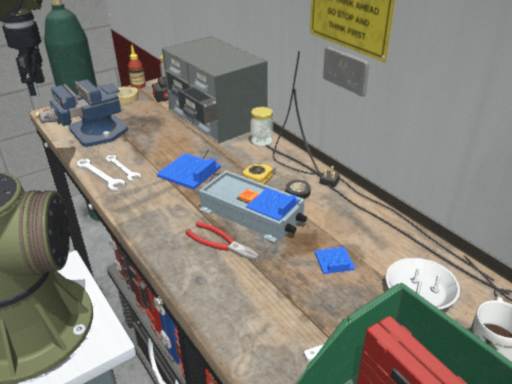

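Three blue plates are in view in top: a large one at (165,200), a middle one on the grey box at (291,176), and a small one at (364,171). The one on the box is the middle-sized one and sits on the seat, so it is the cover. I'll confirm that in an enlarged crop.

Run:
```python
import cv2
im=cv2.imread("pics/top0.png")[140:230,205:330]
cv2.imwrite("pics/crop.png",cv2.resize(im,None,fx=6,fy=6,interpolation=cv2.INTER_CUBIC))
```

```text
(no output)
```

View pics/crop.png

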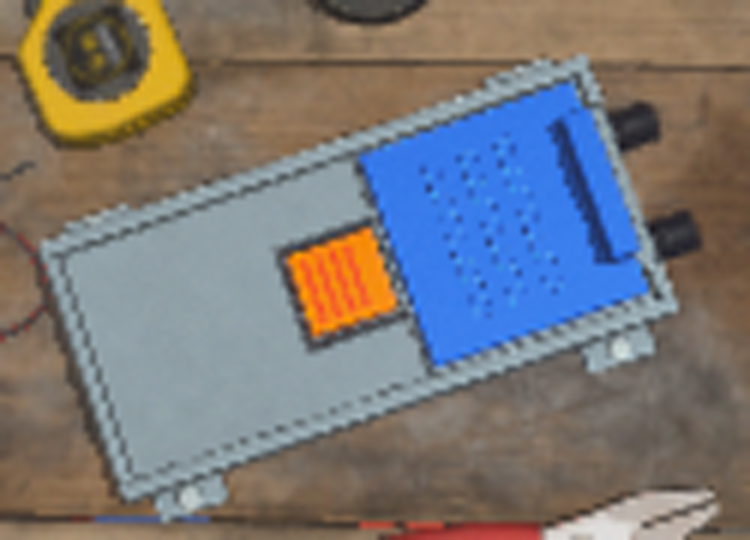

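The crop confirms it: the cover is on the box seat, with its rib at the right by the glands and the orange tab at about (340,283) in the crop. Box corners in the crop are (42,243), (125,498), (675,305) and (585,58). Next I'll fit the pose.

```bash
cat > h.py <<'E'
import numpy as np
from scipy.spatial.transform import Rotation as R
from scipy.optimize import least_squares
from rig import optics
def cam(n):
    c=optics.get_calibration(n); q=c['rotation']
    return c['camera_matrix'],np.array(c['eye']),R.from_quat(np.r_[q[1:],q[0]]).as_matrix()
def proj(P,n):
    K,e,M=cam(n); p=(np.atleast_2d(P)-e)@M*[1,-1,-1]; p=p@K.T; return p[:,:2]/p[:,2:]
def back(uv,z,n):
    K,e,M=cam(n); uv=np.atleast_2d(uv); d=(np.c_[uv,np.ones(len(uv))]@np.linalg.inv(K).T*[1,-1,-1])@M.T
    return e+d*((z-e[2])/d[:,2:])
def world(p,B):
    x,y,t=p; c,s=np.cos(t),np.sin(t); B=np.atleast_2d(B)
    return np.c_[x+c*B[:,0]-s*B[:,1],y+s*B[:,0]+c*B[:,1],B[:,2]]
E
python3 - <<'E'
from h import *
import cv2
f=lambda a:(np.array(a)+.5)/6-.5+[205,140]
uv=f([(42,243),(125,498),(675,305),(585,58),(283,250),(313,340),(400,315),(372,228)])
B=np.array([(130,-54,53),(130,54,53),(-102,54,53),(-102,-54,53),(38,-17,52.5),(38,17,52.5),(2,17,52.5),(2,-17,52.5)])/1e3
for sel in (slice(0,8),slice(0,4),slice(4,8)):
    r=least_squares(lambda p:(proj(world(p,B[sel]),"top")-uv[sel]).ravel(),[.48,.02,1.9],loss='soft_l1')
    print(r.x,r.fun.round(1))
    if sel==slice(0,8): p=r.x
cov=back(f([(360,158),(433,368),(655,295),(573,80)]),.054,"top")
i=(cov-[*p[:2],0]); c,s=np.cos(p[2]),np.sin(p[2])
print("cover corners in box",np.c_[i[:,0]*c+i[:,1]*s,-i[:,0]*s+i[:,1]*c].round(4))
# check in scene cam
im=cv2.imread("pics/scene0.png")
for q in proj(world(p,B),"scene"): cv2.circle(im,tuple(int(v*1) for v in q.round()),1,(0,0,255),-1)
hsv=cv2.cvtColor(cv2.imread("pics/scene0.png"),cv2.COLOR_BGR2HSV)
m=cv2.inRange(hsv,(5,180,150),(18,255,255)); m[:180]=0;m[215:]=0;m[:,:225]=0;m[:,270:]=0
print("scene orange centroid",[v.mean() for v in np.nonzero(m)[::-1]],m.sum()//255,"pred",proj(world(p,[.02,0,.053]),"scene"))
cv2.imwrite("pics/s1.png",cv2.resize(im[160:250,185:320],None,fx=5,fy=5,interpolation=cv2.INTER_CUBIC))
print("tab",world(p,[.02,0,.053]),"push",world(p,[-.094,0,.062]),"pre",world(p,[-.135,0,.062]))
E
```

```text
[0.54724731 0.02714528 1.92137336] [-0.9  0.1 -0.4  0.6  0.8  0.8  0.4 -0.6  0.4  1.   0.  -0.5 -0.1 -1.3
 -0.2 -0.2]
[0.54795968 0.02711054 1.92347037] [-0.9 -0.  -0.3  0.3  0.8  0.4  0.3 -0.9]
[0.54581945 0.02691552 1.88367207] [ 0.5  1.  -0.3 -0.4 -0.3 -0.6  0.2  0.3]
cover corners in box [[-0.0028 -0.0442]
 [-0.0027  0.0442]
 [-0.0947  0.0454]
 [-0.093  -0.0461]]
scene orange centroid [np.float64(246.26), np.float64(195.52)] 50 pred [[247.51559889 193.42773342]]
tab [[0.54037851 0.04592878 0.053     ]] push [[ 0.57953065 -0.06113714  0.062     ]] pre [[ 0.59361168 -0.0996433   0.062     ]]
```

View pics/s1.png

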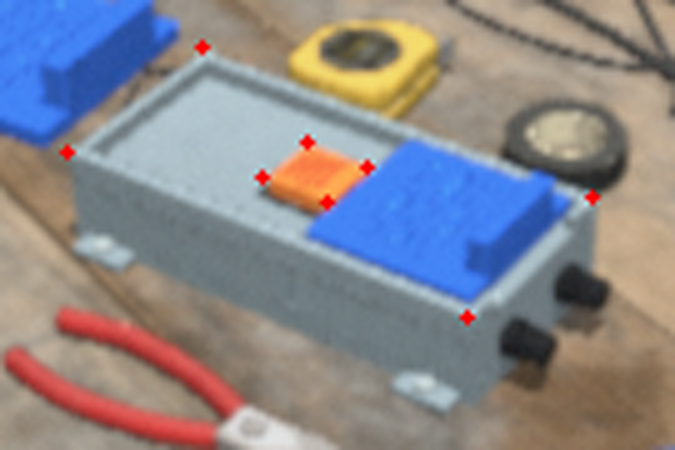

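The pose fits in both views to about 2 mm, with the cover at x ≈ -48 mm as expected. I'll close the gripper, turn the tool by -0.80 rad and travel to above the tab.

```bash
python3 -m creep '[{"grip":255,"travel":[0.636,-0.914,0],"rotation":[0,0,-0.4]},{"grip":255,"travel":[0.636,-0.914,0],"rotation":[0,0,-0.4]},{"grip":255,"travel":[0.636,-0.914,0],"rotation":[0,0,-0.4]},{"grip":255,"travel":[0.636,-0.914,0],"rotation":[0,0,-0.4]},{"grip":255,"travel":[0.636,-0.914,0],"rotation":[0,0,-0.4]},{"grip":255,"travel":[0.636,-0.914,0],"rotation":[0,0,-0.4]},{"grip":255,"travel":[0.636,-0.914,0],"rotation":[0,0,-0.4]},{"grip":255,"travel":[0.636,-0.914,0],"rotation":[0,0,-0.4]},{"grip":255,"travel":[0.636,-0.914,0],"rotation":[0,0,-0.4]},{"grip":255,"travel":[0.636,-0.914,0],"rotation":[0,0,-0.4]}]'
python3 -m creep '[{"grip":255,"travel":[0.636,-0.914,0],"rotation":[0,0,-0.4]},{"grip":255,"travel":[0.636,-0.914,0],"rotation":[0,0,-0.4]},{"grip":255,"travel":[0.636,-0.914,0],"rotation":[0,0,-0.4]},{"grip":255,"travel":[0.636,-0.914,0],"rotation":[0,0,-0.4]},{"grip":255,"travel":[0.636,-0.914,0],"rotation":[0,0,-0.4]},{"grip":255,"travel":[0.636,-0.914,0],"rotation":[0,0,-0.4]},{"grip":255,"travel":[0.636,-0.914,0],"rotation":[0,0,-0.4]},{"grip":255,"travel":[0.636,-0.914,0],"rotation":[0,0,-0.4]},{"grip":255,"travel":[0.636,-0.914,0],"rotation":[0,0,-0.4]},{"grip":255,"travel":[0.636,-0.914,0],"rotation":[0,0,-0.4]},{"grip":255,"travel":[0,0,0],"rotation":[0,0,0]},{"grip":255,"travel":[0,0,0],"rotation":[0,0,0]}]'
```

```text
time_s: 1.1
ee_pos: [0.3821, 0.2733, 0.2311]
tcp_rot: [-0.0, 0.398, 0.917, -0.0]
wrist_force: [-0.8, -0.0, 0.2]
opening: 0.0001
gripper_force: 0.0
time_s: 2.3
ee_pos: [0.5405, 0.0457, 0.2308]
tcp_rot: [-0.0, 0.572, 0.82, -0.0]
wrist_force: [-0.1, 0.9, -0.5]
opening: -0.0001
gripper_force: 0.0
```

```bash
python3 -m creep '[{"grip":255,"travel":[0,0,-0.95],"rotation":[0,0,0]},{"grip":255,"travel":[0,0,-0.95],"rotation":[0,0,0]},{"grip":255,"travel":[0,0,-0.95],"rotation":[0,0,0]},{"grip":255,"travel":[0,0,-0.95],"rotation":[0,0,0]},{"grip":255,"travel":[0,0,-0.95],"rotation":[0,0,0]},{"grip":255,"travel":[0,0,-0.95],"rotation":[0,0,0]},{"grip":255,"travel":[0,0,-0.9],"rotation":[0,0,0]},{"grip":255,"travel":[0,0,0],"rotation":[0,0,0]}]'
python3 - <<'E'
from rig import optics
import cv2
im=optics.get_image("scene")[130:250,160:340]
cv2.imwrite("pics/press0.png",cv2.resize(im,None,fx=4,fy=4,interpolation=cv2.INTER_CUBIC))
E
```

```text
time_s: 3.1
ee_pos: [0.5387, 0.0468, 0.0638]
tcp_rot: [-0.002, 0.571, 0.821, -0.001]
wrist_force: [-0.3, -0.2, -0.1]
opening: -0.0001
gripper_force: 0.0
```

View pics/press0.png

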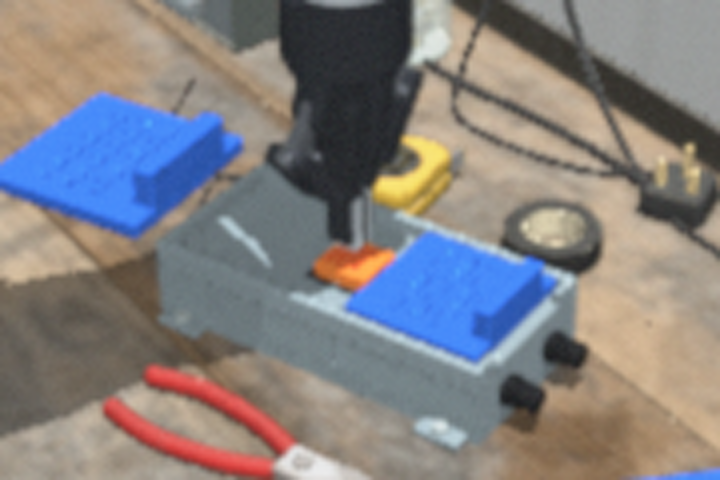

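The closed fingertips, at about (350,240) in the crop, are just above the orange tab at (355,265), clear of the cover. I'll press slowly.

```bash
python3 -m creep '[{"grip":255,"travel":[0.04,0,-0.1],"rotation":[0,0,0]},{"grip":255,"travel":[0,0,-0.1],"rotation":[0,0,0]},{"grip":255,"travel":[0,0,-0.1],"rotation":[0,0,0]},{"grip":255,"travel":[0,0,-0.1],"rotation":[0,0,0]},{"grip":255,"travel":[0,0,-0.1],"rotation":[0,0,0]},{"grip":255,"travel":[0,0,-0.1],"rotation":[0,0,0]},{"grip":255,"travel":[0,0,0],"rotation":[0,0,0]}]'
python3 -m creep '[{"grip":255,"travel":[0,0,-0.08],"rotation":[0,0,0]},{"grip":255,"travel":[0,0,-0.04],"rotation":[0,0,0]},{"grip":255,"travel":[0,0,-0.04],"rotation":[0,0,0]},{"grip":255,"travel":[0,0,0],"rotation":[0,0,0]}]'
```

```text
time_s: 3.85
ee_pos: [0.5416, 0.0459, 0.0511]
tcp_rot: [-0.0, 0.572, 0.821, -0.0]
wrist_force: [-0.3, 0.1, -0.1]
opening: 0.0
gripper_force: 0.0
time_s: 4.25
ee_pos: [0.5417, 0.0459, 0.0472]
tcp_rot: [0.0, 0.572, 0.821, 0.0]
wrist_force: [0.6, -1.0, 1.9]
opening: -0.0002
gripper_force: 0.8
```

```bash
for i in 1; do python3 -m creep '[{"grip":255,"travel":[0,0,-0.04],"rotation":[0,0,0]},{"grip":255,"travel":[0,0,-0.04],"rotation":[0,0,0]},{"grip":255,"travel":[0,0,0],"rotation":[0,0,0]}]'; done
python3 -m creep '[{"grip":255,"travel":[0,0,-0.04],"rotation":[0,0,0]},{"grip":255,"travel":[0,0,-0.04],"rotation":[0,0,0]},{"grip":255,"travel":[0,0,0],"rotation":[0,0,0]}]'
```

```text
time_s: 4.55
ee_pos: [0.5417, 0.0459, 0.0452]
tcp_rot: [0.0, 0.572, 0.821, 0.0]
wrist_force: [0.5, -1.3, 1.6]
opening: -0.0
gripper_force: 0.7
time_s: 4.85
ee_pos: [0.5417, 0.0459, 0.0431]
tcp_rot: [0.0, 0.572, 0.821, 0.0]
wrist_force: [0.6, -0.9, 1.7]
opening: 0.0001
gripper_force: 0.6
```

```bash
python3 -m creep '[{"grip":255,"travel":[0,0,-0.04],"rotation":[0,0,0]},{"grip":255,"travel":[0,0,0],"rotation":[0,0,0]}]'
python3 -m creep '[{"grip":255,"travel":[0,0,-0.04],"rotation":[0,0,0]},{"grip":255,"travel":[0,0,0],"rotation":[0,0,0]}]'
```

```text
time_s: 5.05
ee_pos: [0.5417, 0.0459, 0.0422]
tcp_rot: [0.0, 0.572, 0.821, -0.0]
wrist_force: [1.9, 0.1, 2.1]
opening: -0.0003
gripper_force: 0.8
time_s: 5.25
ee_pos: [0.5418, 0.0459, 0.042]
tcp_rot: [0.0, 0.572, 0.821, 0.0]
wrist_force: [-4.7, -1.0, 13.9]
opening: 0.0001
gripper_force: 6.9
```

The tab bottomed at z = 42 mm with the force rising to 14 N. I'll raise the tool and go round behind the rib.

```bash
python3 -m creep '[{"grip":255,"travel":[0,0,0.86],"rotation":[0,0,0]},{"grip":255,"travel":[0,0,0.86],"rotation":[0,0,0]},{"grip":255,"travel":[0,0,0.86],"rotation":[0,0,0]},{"grip":255,"travel":[0.345,-0.97,0],"rotation":[0,0,0]},{"grip":255,"travel":[0.345,-0.97,0],"rotation":[0,0,0]},{"grip":255,"travel":[0.345,-0.97,0],"rotation":[0,0,0]},{"grip":255,"travel":[0.345,-0.97,0],"rotation":[0,0,0]},{"grip":255,"travel":[0.345,-0.97,0],"rotation":[0,0,0]},{"grip":255,"travel":[0.345,-0.97,0],"rotation":[0,0,0]},{"grip":255,"travel":[0,0,0],"rotation":[0,0,0]}]'
python3 -m creep '[{"grip":255,"travel":[0,0,-0.6],"rotation":[0,0,0]},{"grip":255,"travel":[0,0,-0.6],"rotation":[0,0,0]},{"grip":255,"travel":[0,0,-0.6],"rotation":[0,0,0]},{"grip":255,"travel":[0,0,0],"rotation":[0,0,0]}]'
python3 - <<'E'
from rig import optics
import cv2
im=optics.get_image("scene")[130:250,160:340]
cv2.imwrite("pics/pre.png",cv2.resize(im,None,fx=4,fy=4,interpolation=cv2.INTER_CUBIC))
E
```

```text
time_s: 6.25
ee_pos: [0.5936, -0.102, 0.1052]
tcp_rot: [-0.0, 0.573, 0.82, -0.0]
wrist_force: [0.4, 0.7, 0.2]
opening: -0.0002
gripper_force: 0.0
time_s: 6.65
ee_pos: [0.5919, -0.0986, 0.0576]
tcp_rot: [-0.002, 0.571, 0.821, -0.001]
wrist_force: [0.1, -0.1, 0.5]
opening: -0.0002
gripper_force: 0.0
```

View pics/pre.png

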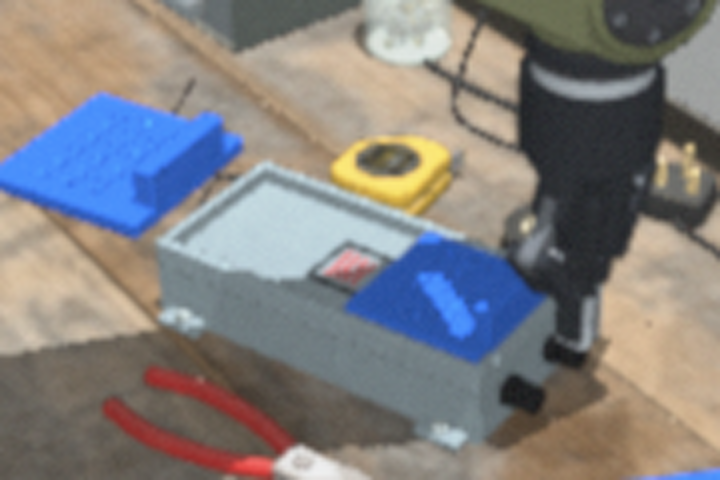

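The tab is seen flush at (345,265), and the fingertip stands behind the middle of the rib. I'll push slowly along box +x, which is world (-0.343, 0.939).

```bash
python3 -m creep '[{"grip":255,"travel":[-0.055,0.15,0],"rotation":[0,0,0]},{"grip":255,"travel":[-0.055,0.15,0],"rotation":[0,0,0]},{"grip":255,"travel":[-0.055,0.15,0],"rotation":[0,0,0]},{"grip":255,"travel":[-0.055,0.15,0],"rotation":[0,0,0]},{"grip":255,"travel":[-0.055,0.15,0],"rotation":[0,0,0]},{"grip":255,"travel":[-0.055,0.15,0],"rotation":[0,0,0]},{"grip":255,"travel":[-0.055,0.15,0],"rotation":[0,0,0]},{"grip":255,"travel":[-0.055,0.15,0],"rotation":[0,0,0]},{"grip":255,"travel":[-0.055,0.15,0],"rotation":[0,0,0]},{"grip":255,"travel":[-0.055,0.15,0],"rotation":[0,0,0]}]'
python3 -m creep '[{"grip":255,"travel":[-0.055,0.15,0],"rotation":[0,0,0]},{"grip":255,"travel":[-0.055,0.15,0],"rotation":[0,0,0]},{"grip":255,"travel":[-0.055,0.15,0],"rotation":[0,0,0]},{"grip":255,"travel":[-0.055,0.15,0],"rotation":[0,0,0]},{"grip":255,"travel":[-0.055,0.15,0],"rotation":[0,0,0]}]'
python3 - <<'E'
from rig import optics
import cv2
im=optics.get_image("scene")[130:250,160:340]
cv2.imwrite("pics/mid.png",cv2.resize(im,None,fx=4,fy=4,interpolation=cv2.INTER_CUBIC))
E
```

```text
time_s: 7.7
ee_pos: [0.5796, -0.0619, 0.0608]
tcp_rot: [0.0, 0.572, 0.821, -0.0]
wrist_force: [0.2, -1.4, 0.1]
opening: -0.0003
gripper_force: 0.6
time_s: 8.2
ee_pos: [0.5727, -0.043, 0.0608]
tcp_rot: [0.0, 0.572, 0.821, 0.0]
wrist_force: [-0.1, -0.9, 0.3]
opening: 0.0002
gripper_force: 0.6
```

View pics/mid.png

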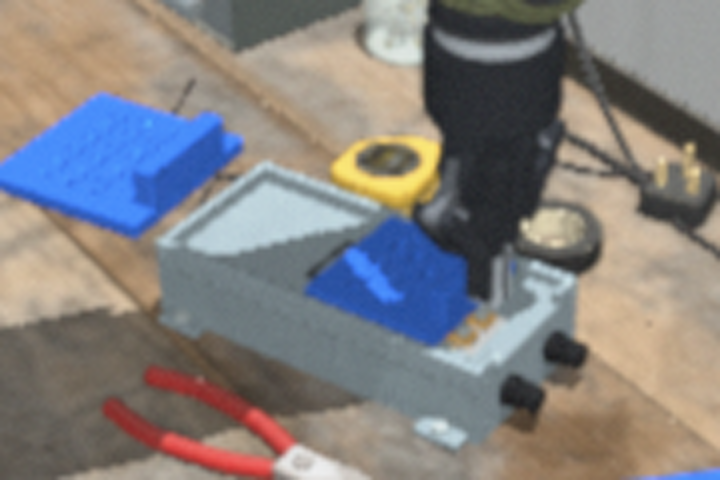

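The cover is moving straight and is already sliding over the tab, with about 1 N of force. I'll continue.

```bash
python3 -m creep '[{"grip":255,"travel":[-0.055,0.15,0],"rotation":[0,0,0]},{"grip":255,"travel":[-0.055,0.15,0],"rotation":[0,0,0]},{"grip":255,"travel":[-0.055,0.15,0],"rotation":[0,0,0]},{"grip":255,"travel":[-0.055,0.15,0],"rotation":[0,0,0]},{"grip":255,"travel":[-0.055,0.15,0],"rotation":[0,0,0]},{"grip":255,"travel":[-0.055,0.15,0],"rotation":[0,0,0]},{"grip":255,"travel":[-0.055,0.15,0],"rotation":[0,0,0]},{"grip":255,"travel":[-0.055,0.15,0],"rotation":[0,0,0]},{"grip":255,"travel":[-0.055,0.15,0],"rotation":[0,0,0]},{"grip":255,"travel":[-0.055,0.15,0],"rotation":[0,0,0]}]'
python3 -m creep '[{"grip":255,"travel":[-0.055,0.15,0],"rotation":[0,0,0]},{"grip":255,"travel":[-0.055,0.15,0],"rotation":[0,0,0]},{"grip":255,"travel":[-0.055,0.15,0],"rotation":[0,0,0]},{"grip":255,"travel":[-0.055,0.15,0],"rotation":[0,0,0]},{"grip":255,"travel":[-0.055,0.15,0],"rotation":[0,0,0]},{"grip":255,"travel":[-0.055,0.15,0],"rotation":[0,0,0]},{"grip":255,"travel":[-0.055,0.15,0],"rotation":[0,0,0]},{"grip":255,"travel":[-0.055,0.15,0],"rotation":[0,0,0]},{"grip":255,"travel":[-0.055,0.15,0],"rotation":[0,0,0]},{"grip":255,"travel":[-0.055,0.15,0],"rotation":[0,0,0]},{"grip":255,"travel":[0,0,0],"rotation":[0,0,0]}]'
python3 - <<'E'
from rig import optics
import cv2
im=optics.get_image("scene")[130:250,160:340]
cv2.imwrite("pics/end.png",cv2.resize(im,None,fx=4,fy=4,interpolation=cv2.INTER_CUBIC))
E
```

```text
time_s: 9.25
ee_pos: [0.5587, -0.0054, 0.0606]
tcp_rot: [-0.0, 0.572, 0.821, -0.0]
wrist_force: [0.5, -1.8, -0.3]
opening: -0.0003
gripper_force: 0.4
time_s: 10.35
ee_pos: [0.5451, 0.0321, 0.0608]
tcp_rot: [-0.0, 0.571, 0.821, 0.0]
wrist_force: [-0.3, -0.9, 0.3]
opening: 0.0002
gripper_force: 0.0
```

View pics/end.png

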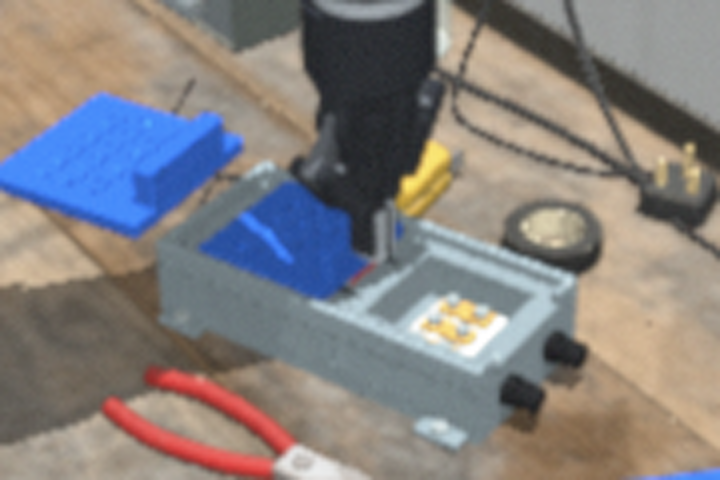

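The cover looks off the seat, with its rear edge past the seat edge and part of the tab visible behind it. I'll retreat straight back, then up and clear of the top view.

```bash
python3 -m creep '[{"grip":255,"travel":[0.11,-0.3,0],"rotation":[0,0,0]},{"grip":255,"travel":[0.11,-0.3,0],"rotation":[0,0,0]},{"grip":255,"travel":[0.11,-0.3,0],"rotation":[0,0,0]},{"grip":255,"travel":[0,0,0.9],"rotation":[0,0,0]},{"grip":255,"travel":[0,0,0.9],"rotation":[0,0,0]},{"grip":255,"travel":[0,0,0.9],"rotation":[0,0,0]},{"grip":255,"travel":[0,-0.9,0.6],"rotation":[0,0,0]},{"grip":255,"travel":[0,-0.9,0.6],"rotation":[0,0,0]},{"grip":255,"travel":[0,-0.9,0.6],"rotation":[0,0,0]},{"grip":255,"travel":[0,-0.9,0],"rotation":[0,0,0]},{"grip":255,"travel":[0,-0.9,0],"rotation":[0,0,0]},{"grip":255,"travel":[0,-0.9,0],"rotation":[0,0,0]}]'
python3 -m creep '[{"grip":255,"travel":[0,-0.9,0],"rotation":[0,0,0]},{"grip":255,"travel":[0,-0.9,0],"rotation":[0,0,0]},{"grip":255,"travel":[0,-0.9,0],"rotation":[0,0,0]},{"grip":255,"travel":[0,0,0],"rotation":[0,0,0]},{"grip":255,"travel":[0,0,0],"rotation":[0,0,0]}]'
python3 - <<'E'
from h import *
import cv2
im=optics.get_image("top")
hsv=cv2.cvtColor(im,cv2.COLOR_BGR2HSV); m=cv2.inRange(hsv,(100,120,60),(125,255,255)); m[:,:205]=0; m[:,320:]=0
c=max(cv2.findContours(m,0,2)[0],key=cv2.contourArea); P=back(cv2.boxPoints(cv2.minAreaRect(c)),.051,"top")-[.5472,.0271,0]
c,s=np.cos(1.9214),np.sin(1.9214); b=np.c_[P[:,0]*c+P[:,1]*s,-P[:,0]*s+P[:,1]*c]; print(b.round(4),b.mean(0))
a=im[130:240,200:335]; a=cv2.resize(a,None,fx=4,fy=4,interpolation=cv2.INTER_CUBIC)
a=cv2.resize(a,(540,440)); s=cv2.resize(optics.get_image("scene")[160:250,185:320],(540,360),interpolation=cv2.INTER_CUBIC)
cv2.imwrite("pics/fin.png",cv2.resize(np.vstack([a,s]),(405,600)))
E
```

```text
time_s: 11.6
ee_pos: [0.5535, -0.1276, 0.1734]
tcp_rot: [0.0, 0.572, 0.82, 0.0]
wrist_force: [0.7, 0.2, -0.6]
opening: 0.0006
gripper_force: 0.0
time_s: 12.1
ee_pos: [0.5533, -0.1939, 0.1731]
tcp_rot: [-0.0, 0.572, 0.82, 0.0]
wrist_force: [-0.5, -0.5, -0.1]
opening: -0.0002
gripper_force: 0.0
[[ 0.106  -0.0468]
 [ 0.0152 -0.0459]
 [ 0.0162  0.0442]
 [ 0.1061  0.0433]] [ 0.06086889 -0.00131553]
```

View pics/fin.png

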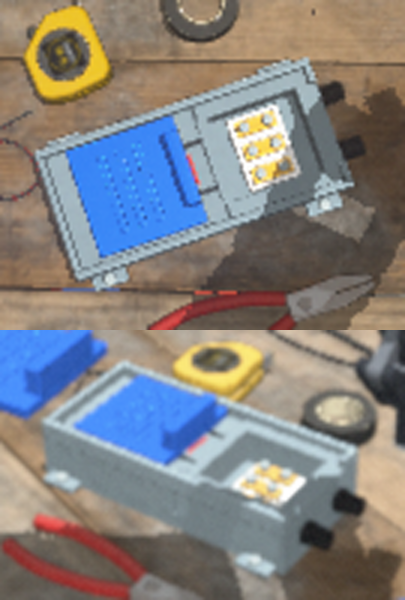

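The cover lies flat on the ledge at x ≈ 61 mm, with the tab in, the bystanders in place and the arm clear. Handing in.

```bash
python3 -c "
from rig import job
print(job.close_job())"
```

```text
the job is handed in; nothing more can be done
None
```

The job is handed in: the tab is pressed fully in, the cover lies on the ledge at about x = 61 mm of the box, and the pliers and tapes look undisturbed in the last picture; the hand-in call returned no verdict.

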